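# Hold the offset lever level over its fixture

### The job

First swing the fixture's blue hinged brace out by its black knob, away from the nest, until it snaps into its detent at the end of its travel. Then pick up the grey offset lever by its balance point and hold it level, still and straight above the fixture, about 60 mm clear of the base plate, with its heavy hub over the hub seat and its eye over the pin. Keep the lever from touching the fixture and leave the other things alone; the job finishes while you are still holding the lever there.

Things in the scene. Friction and masses are not known exactly. Their poses are not given: they have to be found in the camera images.
- lever_balance (a point): Balance point of the loose grey offset lever, half-way up its bar, 28 mm above the lever's underside. The bar is straight, 18 mm wide here, 20 mm high (18 to 38 mm above the bench); the point lies on its centre line, 50 mm from the hub axis, 100 mm from the eye axis. x: from eye to hub, y across the bar, z up. Mass 0.3 to 0.6 kg. Starts with the hub away from the robot, turned up to 0.6 rad.
- lever_hub (a point): Centre of the underside of the lever's heavy steel hub (44 mm diameter, 42 mm high plus a 4 mm screw head), 50 mm from the balance point along the lever's +x and 28 mm below it. A 26 mm wide swelling of the bar (look only) ends 45 mm from the hub axis. Same axes.
- lever_eye (a point): Centre of the underside of the lever's small eye (26 mm diameter, 38 mm high, 11 mm hole), at the other end of the bar, 150 mm from the hub axis, 100 mm from the balance point along the lever's -x and 28 mm below it. Same axes.
- hub_seat (a point): Centre of the steel seat ring (66 mm outside, 49 mm inside, 10 mm high) near the far end of the fixture, level with the base plate's top, 12 mm above the bench. The fixture is an aluminium plate 215 x 92 x 12 mm with a side tab, fixed to the bench, turned up to 0.35 rad. Axes of the fixture: x from eye pin to hub seat, z up. The lever's x axis belongs along this x.
- eye_pin (a point): Foot of the fixture's steel pin (8 mm diameter, 23 mm high), at the level of the base plate's top, 150 mm from hub_seat along the fixture's -x. The lever's eye belongs above it.
- brace_knob (a point): Middle of the black upright round knob (16 mm diameter, 46 mm high) at the tip of the brace. It rises from 64 to 110 mm above the bench; the blue brace arm under it is 10 mm thick (54 to 64 mm above the bench) and 18 mm wide. Fixed to the brace: its y axis points from the hinge to the knob.
- brace_hinge (a point): Point on the brace's upright hinge axis, at the height of the knob's middle (87 mm above the bench), on the fixture's -y side; the knob moves round it on a circle of radius 75 mm.
- brace (a joint): Angle of the brace about its upright hinge, rad. 0: it lies across the nest along the fixture's +y; grows anticlockwise from above as it swings out over the eye end to the fixture's -y side. Starts at 0 to 0.4; end stop at 1.92. A spring ball makes a hump at about 1.78 (2 to 3 N at the knob), then presses the brace to the stop; elsewhere light friction (0.4 N at the knob).
- cup: Bystander: small blue open cup with screws, 62 mm across, 31 mm high, origin under its centre. Leave it alone.
- tape: Bystander: roll of orange tape lying flat, 60 mm across, 18 mm high, origin under its centre. Leave it alone.
- screwdriver: Bystander: small screwdriver with blue handle, 142 mm long, lying along its y axis, origin under its centre. Leave it alone.
- camera: Bystander: square black camera module with a grey face, 24 x 56 x 53 mm, origin under its centre. Leave it alone.

How it is judged:
By the outcome, as a careful person would: the job done as asked, in the order asked, and still so for the second after the job is handed in, while the arm keeps its last pose, push and grip.
It also fails if it takes over 54 s, if anything falls off the work surface, if the arm or the gripper's body presses on something with over 40 N, if the wrist force passes 120 N, or if a joint passes its speed limit or range.

### The arm

A 6-joint arm with a two-finger parallel gripper is mounted at the origin on a cart in front of the work surface, level with it; the furniture and walls round the work are solid. World frame = base frame: x ahead of the robot, y to its left, z up, the work surface at z = 0. Lengths are in m, angles in rad, forces in N, time in s.
With the tool pointing down it reaches from about 0.375 to 0.9 m from the base axis. Payload 3.1 kg.
Tool frame: the origin (TCP) lies at the very end of the fingers, on their centre line; the grasp point (between the pads) lies robot.grasp_offset behind it (robot.grasp_offset is the distance from the TCP to the grasp point, in m); z points along the fingers, y is the direction in which the jaws open and shut (so a half turn about z gives the same grasp; the last joint's range is limited). The gripper opens to 87 mm and grips with 3 to 60 N. Pads are 19 mm wide; open, the fingers measure 117 mm over their backs; the gripper's body (75 mm by 190 mm) begins 51 mm behind the grasp point.
Start: joints at [1.052, 0.527, 1.433, -0, 1.181, -0.178], TCP at [0.209, 0.589, 0.223] pointing down, gripper open.
Joint ranges: [-3.08, 3.08], [-0.75, 2.2], [0.22, 2.44], [-1.43, 4.57], [0, 2.65], [-2.85, 2.85]. Speed limits (rad/s): [2.79, 2.79, 3.14, 3.14, 3.14, 3.14].

### API

Orientations are given as a unit quaternion [x, y, z, w].
In Python, from rig import robot gives the robot as it stands.
- The arm moves only by the tool drive_tool, never from a script. Its argument "targets" is one flat list of numbers, 6 for each row, row after row: the shift along the tool's x, y, z in cm, then the turn, a rotation vector about the tool's x, y, z in degrees. A call has 1 to 12 rows; each row is the pose to reach, as a shift and turn from the pose commanded when the call began, along the tool's axes at that moment; what a row does not reach only later rows make up. A row lasts 1/12 s, in which the tool goes at most 41.7 mm and 7.16 degrees, less where a joint would pass 70% of its speed; a pose out of reach is approached as far as the arm can. A call with a gripper value outside its range is refused whole. "grip" is the gripper command: -1 is fully open, 1 is shut, values between are in proportion, set as the call begins (left out, the last holds). The fingers move at their own pace and stop on an object; "squeeze" is the grip in N (left out, the last holds). Time passes only in rows, so rows that repeat a pose let the fingers close. It gives the time, the measured TCP pose, the force and the opening at its end, in the units of the state.
- robot.get_obs(): the state, without advancing time (a new reading comes with each control period).
- robot.camera(name): name is "side" or "top" or "wrist"; returns (picture, depth): 400x640x3 uint8, red, green, blue; 400x640 float32, m along the optical axis (not along the pixel's ray), 0 where there is no reading.
- robot.calibration(name): a dict with "mtx" (3x3 intrinsics, pixels), "R" (3x3) and "t" (3): a world point X has camera coordinates R X + t; the wrist camera has in their place "hand_eye" (4x4, takes a point from camera to tool coordinates, whose origin is the TCP and whose axes are the flange's). Camera axes: x right, y down, z forward; pixel columns grow to the right and rows downward; lengths in m; the calibration is good to about 2 mm. A picture is of the moment at which its call begins: read the wrist's pose just before it. calibration takes no time and is no camera call.
- robot.hand_in(): hands the job in, once; it reports no verdict.
The state is a dict: "time": time; "q": joint angles; "joint_velocities": joint speeds; "joint_torque": joint torques, N m; "position": TCP position; "tool_rot": TCP orientation; "ft_force": force on the tool from outside, world axes, zero at the start; "moment": the same for the moment, N m; "grip_width": finger opening in m.
Only numpy, scipy, OpenCV 4.12 (cv2) and the standard library are available. Lean on these libraries where they do the work, as an engineer would, in place of code of your own. Each camera call takes 0.05 s, during which the arm holds its last target.

## Working session

There is one attempt and no reset: what is moved stays moved. The work goes in short steps, Python scripts to look and compute and a tool call to move; the robot and the scene stay as the last step left them, time stands still between calls to the robot, and variables do not carry over. Pictures are saved under pics/ and viewed, and the job is handed in when it is done.

Besides the shell and the picture viewer there is one more tool, called as name(argument=value, ...) on one line, values as JSON. drive_tool: Moves the arm, as the interface text tells. Its arguments: {"type":"object","properties":{"targets":{"type":"array","items":{"type":"number"}},"grip":{"type":"number"},"squeeze":{"type":"number"}},"required":["targets"]}

```bash
mkdir -p pics; ls; python3 - <<'E'
from rig import robot
import cv2,numpy as np
o=robot.get_obs();print({k:np.round(v,3).tolist() for k,v in o.items()}, robot.grasp_offset)
for n in("side","top"):
    p,d=robot.camera(n);np.savez(f"{n}0.npz",p=p,d=d);cv2.imwrite(f"pics/{n}0.png",p[:,:,::-1])
    c=robot.calibration(n);print(n,{k:np.round(v,3).tolist() for k,v in c.items()})
print(robot.calibration("wrist"))
E
```

```text
pics
{'time': 0.0, 'q': [1.051, 0.528, 1.434, -0.0, 1.181, -0.179], 'joint_velocities': [-0.001, -0.001, -0.001, 0.002, 0.001, 0.0], 'joint_torque': [0.001, -44.005, -17.659, 0.063, 0.058, -0.0], 'position': [0.209, 0.588, 0.222], 'tool_rot': [0.17, 0.986, -0.001, -0.0], 'ft_force': [0.412, 0.449, -0.94], 'moment': [-0.082, 0.004, 0.028], 'grip_width': 0.087} 0.0187
side {'mtx': [[409.055, 0.0, 322.396], [0.0, 409.055, 200.462], [0.0, 0.0, 1.0]], 'R': [[-1.0, -0.019, 0.003], [-0.014, 0.576, -0.817], [0.014, -0.817, -0.576]], 't': [0.539, -0.036, 1.409]}
top {'mtx': [[462.952, 0.0, 327.893], [0.0, 462.952, 196.871], [0.0, 0.0, 1.0]], 'R': [[0.028, -0.999, -0.016], [-0.998, -0.028, -0.048], [0.047, 0.017, -0.999]], 't': [0.212, 0.54, 1.512]}
{'mtx': array([[276.38690561,   0.        , 321.34802694],
       [  0.        , 276.38690561, 195.48200167],
       [  0.        ,   0.        ,   1.        ]]), 'hand_eye': array([[-8.28245335e-04, -9.51620287e-01, -3.07275355e-01,
         8.57801814e-02],
       [ 9.99999069e-01, -1.12141189e-03,  7.77523284e-04,
        -3.28438851e-04],
       [-1.08448917e-03, -3.07274425e-01,  9.51620330e-01,
        -1.63030515e-01],
       [ 0.00000000e+00,  0.00000000e+00,  0.00000000e+00,
         1.00000000e+00]])}
```

View pics/side0.png

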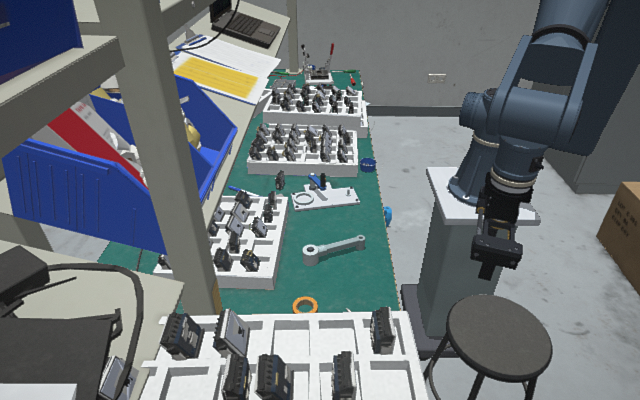

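View pics/top0.png

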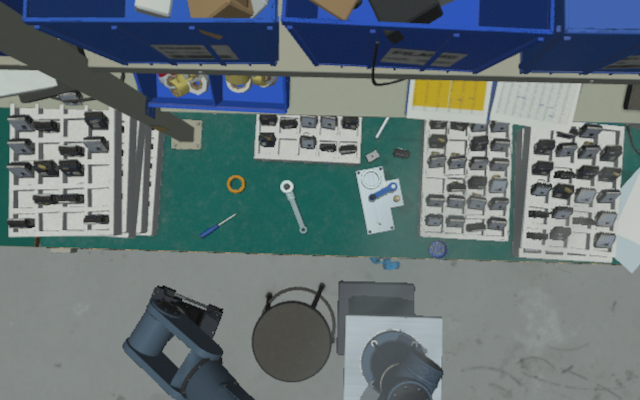

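```bash
python3 - <<'E'
import cv2,numpy as np
p=np.load("top0.npz")['p'][:,:,::-1]
cv2.imwrite("pics/topz.png",cv2.resize(p[110:260,260:460],None,fx=4,fy=4,interpolation=cv2.INTER_CUBIC))
p=np.load("side0.npz")['p'][:,:,::-1]
cv2.imwrite("pics/sidez.png",cv2.resize(p[160:280,270:400],None,fx=5,fy=5,interpolation=cv2.INTER_CUBIC))
E
```

```text
(no output)
```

View pics/topz.png

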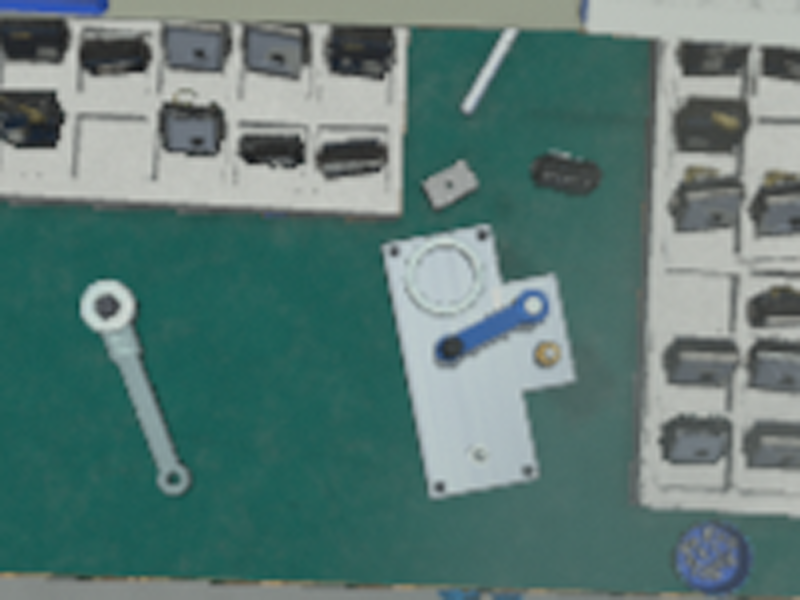

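View pics/sidez.png

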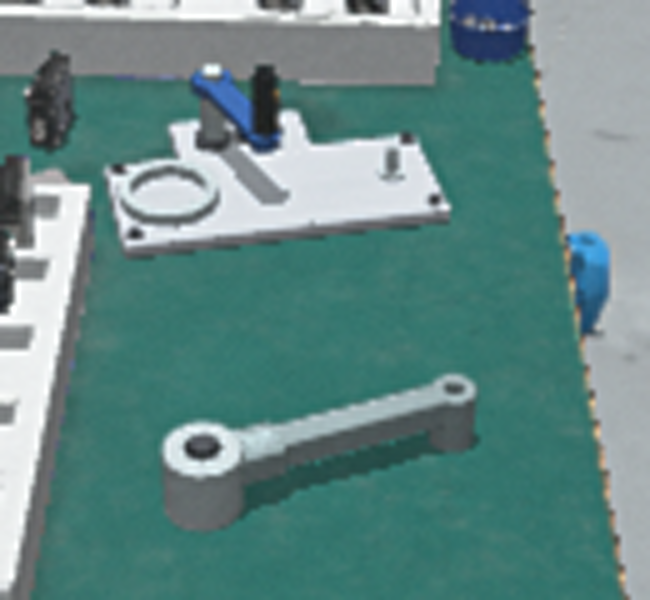

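```bash
cat > h.py <<'E'
import numpy as np,cv2
from rig import robot
def ray(n,u,v,z,pose=None):
    c=robot.calibration(n);K=c["mtx"]
    d=np.linalg.solve(K,[u,v,1.])
    if n=="wrist":
        from scipy.spatial.transform import Rotation as R
        Rt=R.from_quat(pose[1]).as_matrix();H=c["hand_eye"]
        C=Rt@H[:3,3]+pose[0];D=Rt@H[:3,:3]@d
    else:
        R_=c["R"];C=-R_.T@c["t"];D=R_.T@d
    return C+D*(z-C[2])/D[2]
def proj(n,X,pose=None):
    c=robot.calibration(n)
    if n=="wrist":
        from scipy.spatial.transform import Rotation as R
        H=c["hand_eye"];T=R.from_quat(pose[1]).as_matrix().T@(np.array(X)-pose[0])
        x=H[:3,:3].T@(T-H[:3,3])
    else: x=c["R"]@np.array(X)+c["t"]
    p=c["mtx"]@x;return p[:2]/p[2]
E
python3 - <<'E'
from h import *
T=lambda a,b,z:ray("top",260+(a+.5)/4-.5,110+(b+.5)/4-.5,z)
S=lambda a,b,z:ray("side",270+(a+.5)/5-.5,160+(b+.5)/5-.5,z)
r=lambda x:np.round(x,4)
pts={"hub":(107,305,.046),"eye":(174,479,.038),"seat":(443,275,.022),"pin":(480,454,.035),"knob":(455,345,.110),"hinge":(535,305,.068)}
sp={"hub":(204,448,.046),"eye":(454,387,.038),"seat":(169,190,.022),"pin":(392,152,.035),"knob":(266,70,.110),"hinge":(213,71,.068)}
for k in pts: print(k,r(T(*pts[k])),r(S(*sp[k])))
E
```

```text
hub [0.564  0.3615 0.046 ] [0.564  0.3673 0.046 ]
eye [0.4249 0.3034 0.038 ] [0.4269 0.3047 0.038 ]
seat [0.5979 0.0887 0.022 ] [0.599  0.0926 0.022 ]
pin [0.4521 0.0563 0.035 ] [0.4538 0.0641 0.035 ]
knob [0.536  0.0846 0.11  ] [0.5364 0.0858 0.11  ]
hinge [0.5718 0.0185 0.068 ] [0.5728 0.0193 0.068 ]
```

```bash
cat >> h.py <<'E'
from scipy.spatial.transform import Rotation as Rn
def tool(yaw): # y axis angle, tool down
    y=np.array([np.cos(yaw),np.sin(yaw),0]);z=np.array([0,0,-1.]);return np.c_[np.cross(y,z),y,z]
def go(targets,base=None):
    "targets: (x,y,z,yaw)"
    o=robot.get_obs()
    p,R=(o["position"],Rn.from_quat(o["tool_rot"]).as_matrix()) if base is None else (np.array(base[:3]),tool(base[3]))
    for t in targets:
        s=R.T@(np.array(t[:3])-p)*100;w=Rn.from_matrix(R.T@tool(t[3])).as_rotvec(degrees=True)
        print(np.round(s,2).tolist(),np.round(w,1).tolist())
E
python3 - <<'E'
from h import *
d=np.load("top0.npz")["d"];c=robot.calibration("top")
v,u=np.mgrid[:400,:640];P=np.stack([u*d,v*d,d],-1)@np.linalg.inv(c["mtx"]).T
W=(P-c["t"])@c["R"]
m=d>0
for y0 in np.arange(-.25,.5,.05):
    print(round(y0,2),[ (round(float(np.percentile(W[k][:,2],99)),3) if (k:=m&(W[...,0]>x0)&(W[...,0]<x0+.05)&(W[...,1]>y0)&(W[...,1]<y0+.05)).sum()>3 else None) for x0 in np.arange(.35,.8,.05)])
go([(.536,.085,.22,.497)])
E
```

```text
-0.25 [0.008, 0.09, 0.087, 0.09, 0.086, 0.085, 0.092, 0.896, 0.339]
-0.2 [0.032, 0.061, 0.092, 0.093, 0.093, 0.075, 0.093, 0.929, 0.337]
-0.15 [0.03, 0.06, 0.089, 0.09, 0.066, 0.066, 0.091, 0.93, 0.928]
-0.1 [0.007, 0.06, 0.087, 0.088, 0.059, 0.066, 0.091, 0.93, 0.929]
-0.05 [0.008, 0.007, 0.008, 0.04, 0.016, 0.006, 0.054, 0.929, 0.334]
-0.0 [0.007, 0.018, 0.019, 0.053, 0.072, 0.014, 0.051, 0.929, 0.889]
0.05 [0.007, 0.025, 0.031, 0.11, 0.068, 0.025, 0.024, 0.929, 0.934]
0.1 [0.007, 0.007, 0.017, 0.017, 0.025, 0.051, 0.082, 0.929, 0.924]
0.15 [0.007, 0.006, 0.007, 0.006, 0.006, 0.05, 0.087, 0.929, 0.913]
0.2 [0.008, 0.008, 0.007, 0.007, 0.006, 0.05, 0.085, 0.929, 0.917]
0.25 [0.007, 0.038, 0.007, 0.007, 0.008, 0.047, 0.083, 0.93, 0.928]
0.3 [0.006, 0.042, 0.043, 0.044, 0.045, 0.046, 0.059, 0.929, 0.922]
0.35 [0.006, 0.008, 0.007, 0.044, 0.048, 0.009, 0.055, 0.929, 0.929]
0.4 [0.007, 0.007, 0.008, 0.007, 0.007, 0.006, 0.056, 0.929, 0.9]
0.45 [0.008, 0.008, 0.007, 0.008, 0.007, 0.008, 0.055, 0.929, 0.905]
[-47.69, -36.5, 0.22] [-0.1, 0.0, 42.0]
```

drive_tool(targets=[-2,-1.5,0,0,0,2,-5,-3.8,0,0,0,5,-8,-6.1,0,0,0,9,-11,-8.4,0,0,0,13,-14,-10.7,0,0,0,17,-17,-13,0,0,0,21,-20,-15.3,0,0,0,25,-23,-17.6,0,0,0,29,-26,-19.9,0,0,0,33,-29,-22.2,0,0,0,37,-32,-24.5,0,0,0,40,-35,-26.8,0,0,0,42], grip=-1)

```text
time: 1.1
position: [0.4496, 0.2177, 0.2223]
tool_rot: [0.512, 0.859, -0.0, -0.0]
ft_force: [1.0, 1.0, -0.7]
grip_width: 0.087
```

```bash
python3 - <<'E'
from h import *
go([(.536,.085,.22,.497)])
o=robot.get_obs();print(o["q"],o["position"],o["time"])
E
```

```text
[-15.79, 1.31, 0.23] [-0.0, -0.0, -0.1]
[ 2.26918975e-01  3.60059972e-01  1.74154779e+00  8.22162834e-05
  1.04062328e+00 -2.67757209e-01] [0.44955247 0.21774244 0.22234194] 1.1
```

drive_tool(targets=[-3,0.2,0,0,0,0,-6,0.5,0,0,0,0,-9,0.7,0,0,0,0,-12,1,0,0,0,0,-14.5,1.2,0,0,0,0,-15.8,1.3,0,0,0,0,-15.8,1.3,0,0,0,0])

```text
time: 1.68
position: [0.5375, 0.0847, 0.2222]
tool_rot: [0.513, 0.858, -0.0, 0.0]
ft_force: [0.0, -1.1, -0.7]
grip_width: 0.0869
```

```bash
python3 - <<'E'
from h import *
o=robot.get_obs();print(o["q"],o["position"],o["tool_rot"],o["time"])
p,d=robot.camera("wrist");np.savez("w1.npz",p=p,d=d,pos=o["position"],q=o["tool_rot"]);cv2.imwrite("pics/w1.png",p[:,:,::-1])
pose=(o["position"],o["tool_rot"])
for X in [(.536,.085,.11),(.572,.0188,.068),(.598,.09,.022),(.4525,.058,.035)]: print(proj("wrist",X,pose))
E
```

```text
[-4.89391891e-02  4.18946070e-01  1.63718057e+00 -5.19634430e-04
  1.08465582e+00 -5.42388728e-01] [0.53746923 0.08466822 0.22223472] [ 5.12893518e-01  8.58452109e-01 -1.22033234e-05  4.65560682e-04] 1.6833
[320.76587237 191.4994983 ]
[321.10490701 238.54345673]
[362.28118146 190.03583584]
[253.37046271 162.64935178]
```

View pics/w1.png

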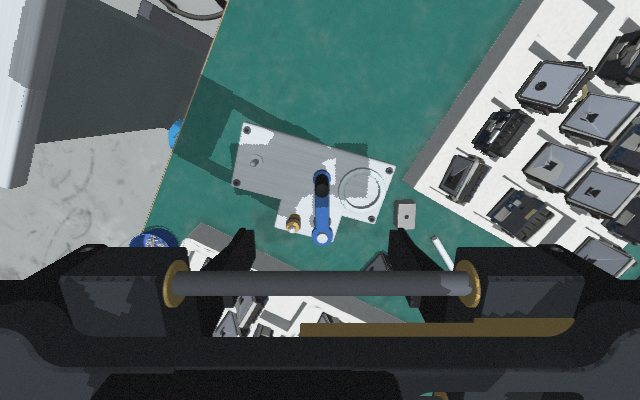

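```bash
python3 - <<'E'
from h import *
a=np.load("w1.npz");p=a["p"][:,:,::-1]
cv2.imwrite("pics/w1z.png",cv2.resize(p[115:250,225:405],None,fx=4.4,fy=4.4,interpolation=cv2.INTER_CUBIC))
E
```

```text
(no output)
```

View pics/w1z.png

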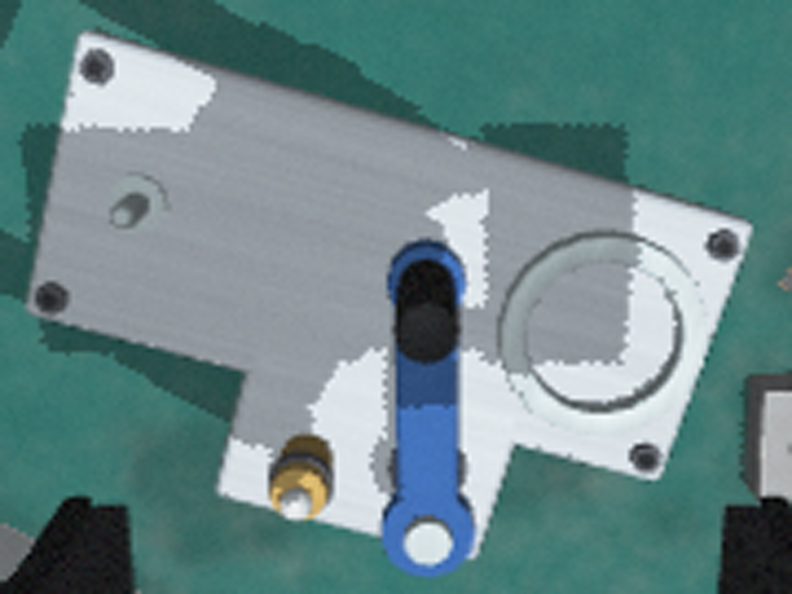

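```bash
python3 - <<'E'
from h import *
a=np.load("w1.npz");pose=(a["pos"],a["q"])
Z=lambda x,y,z:ray("wrist",225+(x+.5)/4.4-.5,115+(y+.5)/4.4-.5,z,pose).round(4)
for k,v in {"knob":(428,331,.11),"hinge":(430,542,.068),"seat":(600,330,.022),"pin":(122,216,.035)}.items():print(k,Z(*v))
go([(.536,.085,.074,.497)])
E
```

```text
knob [0.5362 0.0871 0.11  ]
hinge [0.5729 0.0205 0.068 ]
seat [0.5961 0.0897 0.022 ]
pin [0.4519 0.0561 0.035 ]
[-0.13, -0.04, 14.81] [-0.0, -0.1, -0.1]
```

drive_tool(targets=[0,0,2,0,0,0,0,0,5,0,0,0,0,0,8,0,0,0,-0.1,0,11,0,0,0,-0.1,0,13.5,0,0,0,-0.1,0,14.6,0,0,0,-0.1,0,14.8,0,0,0,-0.1,0,14.8,0,0,0])

```text
time: 2.4
position: [0.5357, 0.0869, 0.0744]
tool_rot: [0.511, 0.86, -0.0, -0.001]
ft_force: [0.2, -0.3, -0.4]
grip_width: 0.087
```

drive_tool(targets=[0,0,0,0,0,0,0,0,0,0,0,0,0,0,0,0,0,0,0,0,0,0,0,0,0,0,0,0,0,0,0,0,0,0,0,0,0,0,0,0,0,0,0,0,0,0,0,0,0,0,0,0,0,0,0,0,0,0,0,0], grip=1, squeeze=8)

```text
time: 3.23
position: [0.5363, 0.0859, 0.0745]
tool_rot: [0.512, 0.859, -0.0, -0.0]
ft_force: [-0.2, 0.6, -0.1]
grip_width: 0.0283
```

```bash
python3 - <<'E'
from h import *
o=robot.get_obs();print(o["position"],o["ft_force"],o["grip_width"],o["time"])
H=np.array([.5725,.0194]);P=o["position"]
R=Rn.from_quat(o["tool_rot"]).as_matrix();y0=np.arctan2(R[1,1],R[0,1]);a0=np.arctan2(P[1]-.0194,P[0]-.5725);r=np.hypot(*(P[:2]-H))
print(y0,a0,r, "rel",a0-1.788)
# rows every .105rad
go([(H[0]+r*np.cos(a0+f),H[1]+r*np.sin(a0+f),P[2],y0+f) for f in np.radians(np.arange(6,103,6))])
E
```

```text
[0.53634904 0.0858609  0.07447343] [-0.15555356  0.61503268 -0.07823247] 0.02827759790204449 3.2333
0.49691616358238827 2.068977567792403 0.07565674784771867 rel 0.2809775677924031
[-0.04, -0.79, 0.0] [-0.0, -0.0, -6.0]
[-0.17, -1.57, 0.0] [-0.0, -0.0, -12.0]
[-0.37, -2.34, 0.0] [-0.0, -0.0, -18.0]
[-0.66, -3.08, 0.0] [-0.0, -0.0, -24.0]
[-1.02, -3.78, 0.0] [-0.0, -0.0, -30.0]
[-1.45, -4.45, 0.0] [-0.0, -0.0, -36.0]
[-1.95, -5.06, 0.0] [-0.0, -0.0, -42.0]
[-2.51, -5.62, 0.0] [-0.0, -0.0, -48.0]
[-3.13, -6.12, 0.0] [-0.0, -0.0, -54.0]
[-3.79, -6.55, 0.0] [-0.0, -0.0, -60.0]
[-4.5, -6.91, 0.0] [-0.0, -0.0, -66.0]
[-5.24, -7.19, 0.0] [-0.0, -0.0, -72.0]
[-6.0, -7.39, 0.0] [-0.0, -0.0, -78.0]
[-6.78, -7.52, 0.0] [-0.0, -0.0, -84.0]
[-7.58, -7.56, 0.0] [-0.0, -0.0, -90.0]
[-8.37, -7.51, 0.0] [-0.0, -0.0, -96.0]
[-9.15, -7.39, 0.0] [-0.0, -0.0, -102.0]
```

drive_tool(targets=[0,0,0,0,0,0,0,0,0,0,0,0,0,0,0,0,0,0,0,0,0,0,0,0,0,0,0,0,0,0])

```text
time: 3.65
position: [0.5364, 0.0859, 0.0745]
tool_rot: [0.511, 0.859, -0.0, -0.0]
ft_force: [0.1, 0.5, -0.5]
grip_width: 0.0153
```

drive_tool(targets=[-0.01,-0.39,0,0,0,-3,-0.09,-1.18,0,0,0,-9,-0.17,-1.57,0,0,0,-12,-0.37,-2.34,0,0,0,-18,-0.66,-3.08,0,0,0,-24,-1.02,-3.78,0,0,0,-30,-1.45,-4.45,0,0,0,-36,-1.95,-5.06,0,0,0,-42,-2.51,-5.62,0,0,0,-48,-3.13,-6.12,0,0,0,-54,-3.79,-6.55,0,0,0,-60,-3.79,-6.55,0,0,0,-60])

```text
time: 4.65
position: [0.4978, 0.0203, 0.0745]
tool_rot: [0.013, 1.0, -0.0, 0.001]
ft_force: [2.2, 1.2, -2.0]
grip_width: 0.0156
```

```bash
python3 - <<'E'
from h import *
o=robot.get_obs();print(o["position"],o["ft_force"],o["grip_width"],o["time"],o["q"])
H=np.array([.5725,.0194]);P=o["position"]
R=Rn.from_quat(o["tool_rot"]).as_matrix();y0=np.arctan2(R[1,1],R[0,1]);a0=np.arctan2(P[1]-.0194,P[0]-.5725);r=np.hypot(*(P[:2]-H))
a0%=2*np.pi
print(y0,a0,r, "rel",a0-1.788)
for t in [1.6,1.7,1.78,1.85,1.92,1.94,1.96]:
    f=t-(a0-1.788);print(t);go([(H[0]+r*np.cos(a0+f),H[1]+r*np.sin(a0+f),P[2],y0+f)])
E
```

```text
[0.49780295 0.02030719 0.0745246 ] [ 2.18839347  1.20695585 -2.04153105] 0.015615525313363368 4.65 [-1.83837850e-01  6.02581594e-01  1.87408189e+00 -1.83893641e-04
  6.63119229e-01 -1.72848825e+00]
1.544794872018321 3.1294482673575845 0.07470255411103233 rel 1.3414482673575845
1.6
[-0.27, -1.91, 0.0] [-0.0, 0.1, -14.8]
1.7
[-0.51, -2.61, 0.0] [-0.0, 0.1, -20.5]
1.78
[-0.75, -3.16, 0.0] [-0.0, 0.1, -25.1]
1.85
[-1.0, -3.62, 0.0] [-0.0, 0.1, -29.1]
1.92
[-1.27, -4.07, 0.0] [-0.1, 0.1, -33.1]
1.94
[-1.36, -4.19, 0.0] [-0.1, 0.1, -34.3]
1.96
[-1.44, -4.31, 0.0] [-0.1, 0.1, -35.4]
```

drive_tool(targets=[-0.03,-0.6,0,0,0,-4.5,-0.12,-1.25,0,0,0,-9.5,-0.27,-1.91,0,0,0,-14.8,-0.51,-2.61,0,0,0,-20.5,-0.75,-3.16,0,0,0,-25.1,-1,-3.62,0,0,0,-29.1,-1.27,-4.07,0,0,0,-33.1,-1.36,-4.19,0,0,0,-34.3,-1.36,-4.19,0,0,0,-34.3,-1.36,-4.19,0,0,0,-34.3])

```text
time: 5.48
position: [0.5094, -0.0198, 0.0745]
tool_rot: [-0.28, 0.96, 0.001, 0.0]
ft_force: [0.8, 4.8, -1.2]
grip_width: 0.0158
```

```bash
python3 - <<'E'
from h import *
o=robot.get_obs();print(o["position"],o["ft_force"],o["moment"],o["grip_width"],o["time"])
P=o["position"];print("rel",np.arctan2(P[1]-.0194,P[0]-.5725)%(2*np.pi)-1.788)
E
```

```text
[ 0.50944478 -0.01982438  0.07448246] [ 0.7895381   4.82905531 -1.21286503] [ 0.82071497 -0.28904331 -0.0396297 ] 0.015822695490243066 5.4833
rel 1.9100778860567067
```

drive_tool(targets=[-0.05,-0.2,0,0,0,-1,-0.1,-0.4,0,0,0,-2,-0.1,-0.4,0,0,0,-2,-0.1,-0.4,0,0,0,-2])

```text
time: 5.82
position: [0.5097, -0.02, 0.0743]
tool_rot: [-0.297, 0.955, 0.004, -0.002]
ft_force: [0.1, 12.7, 2.0]
grip_width: 0.0158
```

drive_tool(targets=[0.05,0.2,0,0,0,1,0.1,0.4,0,0,0,2,0.1,0.4,0,0,0,2,0.1,0.4,0,0,0,2,0.1,0.4,0,0,0,2,0.1,0.4,0,0,0,2], grip=0.3)

```text
time: 6.32
position: [0.5095, -0.0214, 0.0746]
tool_rot: [-0.282, 0.959, -0.0, 0.0]
ft_force: [-0.1, 0.8, 0.2]
grip_width: 0.0297
```

drive_tool(targets=[0,0,-1,0,0,0,0,0,-3,0,0,0,0,0,-6,0,0,0,0,0,-9,0,0,0,0,0,-12,0,0,0,0,0,-14,0,0,0,0,0,-15,0,0,0,0,0,-15,0,0,0])

```text
time: 6.98
position: [0.511, -0.0216, 0.2281]
tool_rot: [-0.282, 0.959, -0.002, 0.003]
ft_force: [-0.2, -0.1, -0.4]
grip_width: 0.0308
```

```bash
python3 - <<'E'
from h import *
o=robot.get_obs();print(o["position"],o["tool_rot"],o["q"],o["time"])
p,d=robot.camera("wrist");np.savez("w2.npz",p=p,d=d,pos=o["position"],q=o["tool_rot"]);cv2.imwrite("pics/w2.png",p[:,:,::-1])
E
```

```text
[ 0.5110494  -0.02157875  0.22810136] [-0.28208407  0.95938289 -0.00194372  0.00304393] [-2.60851596e-01  3.65236037e-01  1.71228306e+00 -1.78067919e-04
  1.05685202e+00 -2.40349619e+00] 6.9833
```

View pics/w2.png

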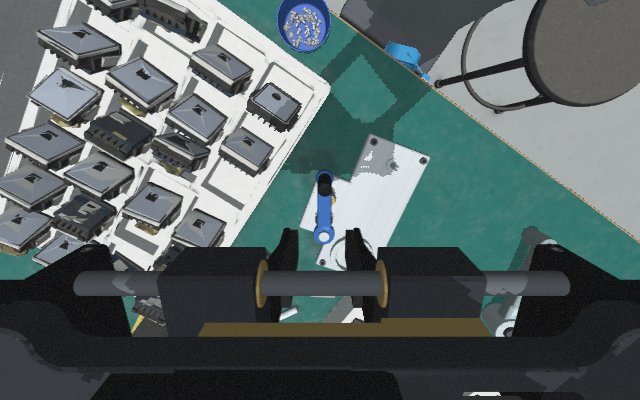

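```bash
python3 - <<'E'
from h import *
a=np.load("w2.npz");pose=(a["pos"],a["q"])
k=ray("wrist",324,188,.11,pose);h=ray("wrist",323,238.5,.068,pose);print(k,h,np.arctan2(*(k-h)[1::-1])%(2*np.pi)-1.788)
go([(.5175,.3435,.22,1.971)])
E
```

```text
[ 0.5075047  -0.02070471  0.11      ] [0.57596989 0.02219042 0.068     ] 1.9132875721483285
[-20.37, 30.27, 0.6] [-0.2, 0.2, 9.8]
```

drive_tool(targets=[-1,1.5,0,0,0,1,-2.9,4.3,0,0,0,2,-4.8,7.1,0,0,0,3,-6.7,10,0,0,0,4,-8.6,12.8,0,0,0,5,-10.5,15.6,0,0,0,6,-12.4,18.4,0,0,0,7,-14.3,21.2,0,0,0,8,-16.2,24,0,0,0,9,-18.1,26.9,0,0,0,9.8,-19.7,29.3,0.3,0,0,9.8,-20.4,30.3,0.6,0,0,9.8], grip=-1)

```text
time: 8.03
position: [0.5157, 0.3476, 0.2171]
tool_rot: [-0.201, 0.98, 0.0, -0.001]
ft_force: [0.1, 0.0, -0.5]
grip_width: 0.0867
```

drive_tool(targets=[0,0,0,0,0,0,0,0,0,0,0,0,0,0,0,0,0,0])

```text
time: 8.28
position: [0.5164, 0.3425, 0.2178]
tool_rot: [-0.199, 0.98, -0.001, -0.001]
ft_force: [0.4, 0.3, -0.4]
grip_width: 0.087
```

```bash
python3 - <<'E'
from h import *
o=robot.get_obs();print(o["position"],o["tool_rot"],o["q"],o["time"])
p,d=robot.camera("wrist");np.savez("w3.npz",p=p,d=d,pos=o["position"],q=o["tool_rot"]);cv2.imwrite("pics/w3.png",p[:,:,::-1])
pose=(o["position"],o["tool_rot"])
for X in [(.564,.3635,.046),(.4255,.304,.038)]: print(proj("wrist",X,pose))
p,d=robot.camera("top");np.savez("top1.npz",p=p,d=d)
E
```

```text
[0.51639468 0.34248656 0.21778196] [-1.98694818e-01  9.80060566e-01 -6.77737846e-04 -1.09387043e-03] [ 4.05950887e-01  5.26468535e-01  1.44973240e+00 -9.56092980e-04
  1.16781057e+00 -1.56452177e+00] 8.2833
[321.8235204  217.30489796]
[321.04324258  94.81387805]
```

View pics/w3.png

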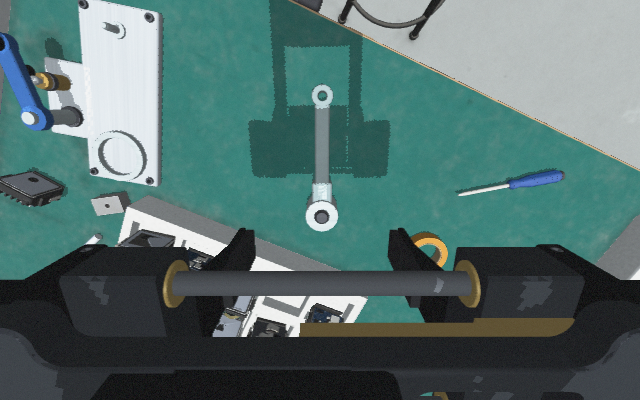

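```bash
python3 - <<'E'
from h import *
a=np.load("w3.npz");p=a["p"][:,:,::-1]
cv2.imwrite("pics/w3z.png",cv2.resize(p[80:235,280:365],None,fx=3.8,fy=3.8,interpolation=cv2.INTER_CUBIC))
cv2.imwrite("pics/w3f.png",cv2.resize(p[0:215,0:170],None,fx=2.7,fy=2.7,interpolation=cv2.INTER_CUBIC))
E
```

```text
(no output)
```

View pics/w3z.png

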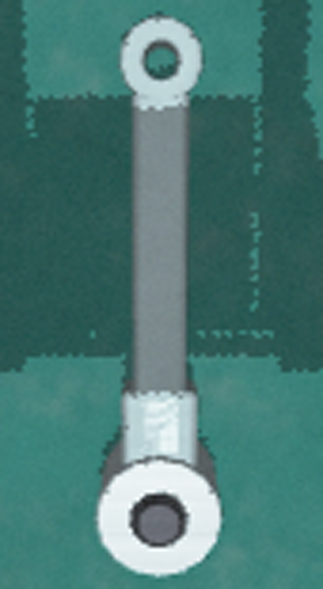

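View pics/w3f.png

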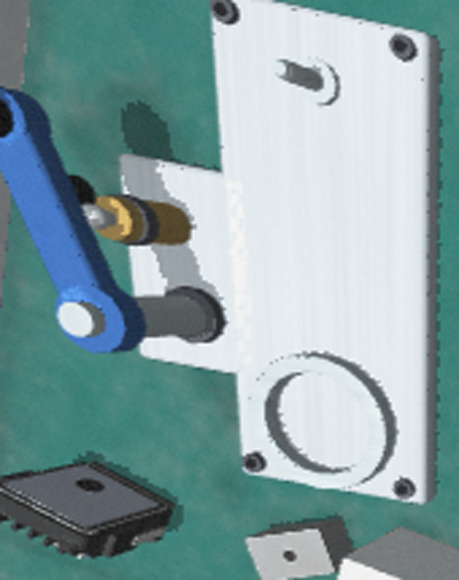

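```bash
python3 - <<'E'
from h import *
a=np.load("w3.npz");pose=(a["pos"],a["q"])
Z=lambda x,y,z:ray("wrist",280+(x+.5)/3.8-.5,80+(y+.5)/3.8-.5,z,pose)
e=Z(161,60,.038);h=Z(160,517,.042);s=Z(160,391,.038);th=np.arctan2(*(h-e)[1::-1])
print(e,h,np.hypot(*(h-e)[:2]),th,np.hypot(*(h-s)[:2]))
u=np.r_[np.cos(th),np.sin(th)];m=(2*e+0*h)[:2]/2;b=((e+h)[:2]/2+.025*u);print(b)
F=lambda x,y,z:ray("wrist",(x+.5)/2.7-.5,(y+.5)/2.7-.5,z,pose)
print("seat",F(327,419,.022),"pin",F(282,68,.035))
# top again
E
```

```text
[0.42568063 0.30528838 0.038     ] [0.56343326 0.36313867 0.042     ] 0.14940697082085905 0.39759212626846796 0.044170045925244504
[0.51760685 0.34389351]
seat [0.59425668 0.0917725  0.022     ] pin [0.45142589 0.05638057 0.035     ]
```

```bash
python3 - <<'E'
from h import *
go([(.5176,.3437,.0095,1.968)])
E
```

```text
[-0.13, 0.11, 20.9] [-0.0, -0.1, 0.1]
```

drive_tool(targets=[0,0,2,0,0,0,0,0,5,0,0,0,-0.1,0.1,8,0,0,0,-0.1,0.1,11,0,0,0,-0.1,0.1,14,0,0,0,-0.1,0.1,16.5,0,0,0,-0.1,0.1,18,0,0,0,-0.1,0.1,18.5,0,0,0,-0.1,0.1,18.5,0,0,0,-0.1,0.1,18.5,0,0,0])

```text
time: 9.22
position: [0.5182, 0.345, 0.0343]
tool_rot: [-0.199, 0.98, 0.0, 0.001]
ft_force: [1.0, -0.2, 0.6]
grip_width: 0.0868
```

```bash
python3 - <<'E'
from h import *
go([(.5176,.3437,.0095,1.968)])
E
```

```text
[0.11, -0.1, 2.48] [-0.0, 0.1, 0.2]
```

drive_tool(targets=[0.05,-0.05,1,0,0,0,0.05,-0.05,2,0,0,0,0.05,-0.05,2.4,0,0,0,0.05,-0.05,2.4,0,0,0,0.05,-0.05,2.4,0,0,0])

```text
time: 9.63
position: [0.5167, 0.3448, 0.0092]
tool_rot: [-0.199, 0.98, -0.0, -0.0]
ft_force: [-0.6, -0.1, 0.1]
grip_width: 0.0872
```

```bash
python3 - <<'E'
from h import *
go([(.5176,.3437,.0095,1.968)]);print(robot.get_obs()["position"],robot.get_obs()["ft_force"])
E
```

```text
[-0.04, -0.14, -0.03] [-0.0, -0.0, 0.2]
[0.516714   0.3448167  0.00922594] [-0.56513748 -0.12408048  0.08542191]
```

drive_tool(targets=[0,-0.1,0,0,0,0,0,-0.1,0,0,0,0,0,-0.1,0,0,0,0,0,-0.1,0,0,0,0,0,-0.1,0,0,0,0,0,-0.1,0,0,0,0,0,-0.1,0,0,0,0,0,-0.1,0,0,0,0,0,-0.1,0,0,0,0,0,-0.1,0,0,0,0,0,-0.1,0,0,0,0,0,-0.1,0,0,0,0], grip=1, squeeze=45)

```text
time: 10.63
position: [0.5175, 0.3439, 0.0095]
tool_rot: [-0.199, 0.98, -0.0, 0.0]
ft_force: [0.5, -0.1, 0.6]
grip_width: 0.0175
```

drive_tool(targets=[0,0,0,0,0,0,0,0,0,0,0,0,0,0,0,0,0,0,0,0,0,0,0,0,0,0,-0.2,0,0,0,0,0,-0.6,0,0,0,0,0,-1.2,0,0,0,0,0,-2,0,0,0,0,0,-2,0,0,0,0,0,-2,0,0,0])

```text
time: 11.47
position: [0.518, 0.3443, 0.0305]
tool_rot: [-0.199, 0.98, 0.0, 0.001]
ft_force: [-0.4, 0.8, -3.6]
grip_width: 0.017
```

```bash
python3 - <<'E'
from h import *
o=robot.get_obs();print(o["position"],o["ft_force"],o["moment"],o["grip_width"],o["time"])
p,d=robot.camera("wrist");np.savez("w4.npz",p=p,d=d,pos=o["position"],q=o["tool_rot"]);cv2.imwrite("pics/w4.png",p[:,:,::-1])
p,d=robot.camera("side");np.savez("s4.npz",p=p,d=d);cv2.imwrite("pics/s4.png",cv2.resize(p[200:290,270:400,::-1],None,fx=5,fy=5,interpolation=cv2.INTER_CUBIC))
E
```

```text
[0.51799218 0.34427957 0.0304664 ] [-0.36918546  0.755266   -3.58425874] [0.06961623 0.06960314 0.02646171] 0.01704632800474074 11.4667
```

View pics/w4.png

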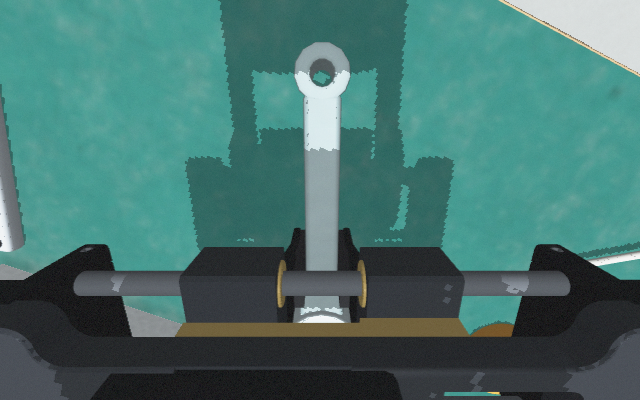

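View pics/s4.png

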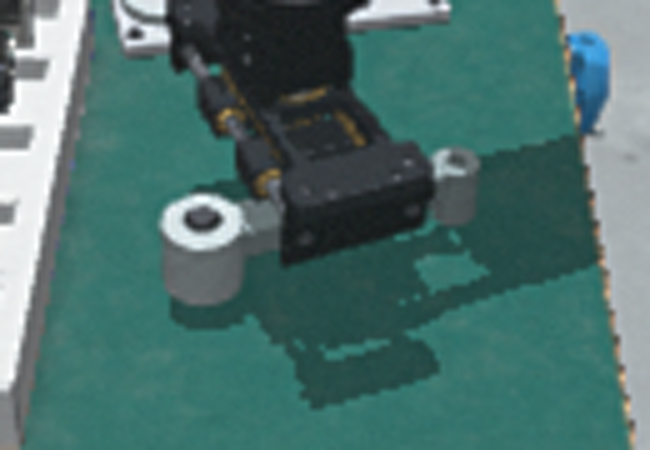

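```bash
python3 - <<'E'
from h import *
c=robot.calibration("wrist");H=c["hand_eye"];K=c["mtx"]
for X in [(.1,0,-.0287),(.1,0,-.0307),(.102,0,-.0287)]:
    x=H[:3,:3].T@(np.array(X)-H[:3,3]);p=K@x;print(p[:2]/p[2])
# final target
seat=np.mean([[.5979,.0887],[.599,.0926],[.5961,.0897],[.5943,.0918]],0);pin=np.mean([[.4521,.0563],[.4538,.0641],[.4519,.0561],[.4514,.0564]],0)
print(seat,pin,seat-pin,np.hypot(*(seat-pin)));f=np.arctan2(*(seat-pin)[::-1]);print(f)
b=(seat+pin)/2+.025*np.array([np.cos(f),np.sin(f)]);print(b)
E
```

```text
[320.19743747  72.4811406 ]
[320.17849647  71.95413947]
[320.18795227  67.58197447]
[0.596825 0.0907  ] [0.4523   0.058225] [0.144525 0.032475] 0.14812866451163323
0.22103041108729146
[0.5489543  0.07994338]
```

```bash
python3 - <<'E'
from h import *
go([(.549,.079,.15,1.790)],base=(.5176,.3437,.0297,1.968))
E
```

```text
[7.34, -25.62, -12.03] [0.0, 0.0, 10.2]
```

drive_tool(targets=[0,0,-1,0,0,0,0,0,-3,0,0,0,0,0,-5,0,0,0,0.3,-1,-7,0,0,0,0.9,-3,-9,0,0,1,1.5,-5.2,-10.5,0,0,2,2.2,-7.6,-11.5,0,0,3,2.9,-10,-12,0,0,4,3.6,-12.6,-12,0,0,5,4.3,-15,-12,0,0,6,5,-17.4,-12,0,0,7,5.5,-19.2,-12,0,0,8])

```text
time: 12.57
position: [0.5416, 0.1437, 0.1502]
tool_rot: [-0.129, 0.992, -0.0, -0.0]
ft_force: [0.2, -0.5, -4.2]
grip_width: 0.0178
```

drive_tool(targets=[0.6,-2,0,0,0,1,1.1,-3.9,0,0,0,2,1.5,-5.2,0,0,0,2.2,1.8,-6.1,0,0,0,2.2,1.9,-6.4,0,0,0,2.2,1.9,-6.4,0,0,0,2.2,1.9,-6.4,0,0,0,2.2])

```text
time: 13.15
position: [0.5398, 0.0795, 0.1497]
tool_rot: [-0.111, 0.994, 0.0, 0.0]
ft_force: [0.3, -0.7, -3.9]
grip_width: 0.0179
```

```bash
python3 - <<'E'
from h import *
o=robot.get_obs();print(o["position"],o["tool_rot"],o["ft_force"],o["moment"],o["grip_width"],o["time"])
go([(.549,.079,.0813,1.792)])
E
```

```text
[0.5398332  0.07945907 0.14972137] [-1.11219297e-01  9.93795856e-01  2.44547704e-04  6.60257064e-05] [ 0.30648435 -0.67290047 -3.89396775] [ 0.0607306   0.00260243 -0.0074159 ] 0.01794941507566392 13.15
[-0.88, -0.25, 6.84] [0.0, 0.0, 0.1]
```

drive_tool(targets=[-0.4,-0.1,0.5,0,0,0,-0.8,-0.2,1.5,0,0,0,-0.9,-0.2,3,0,0,0,-0.9,-0.2,4.5,0,0,0,-0.9,-0.2,5.8,0,0,0,-0.9,-0.2,6.6,0,0,0,-0.9,-0.2,6.8,0,0,0,-0.9,-0.2,6.8,0,0,0,-0.9,-0.2,6.8,0,0,0])

```text
time: 13.9
position: [0.5496, 0.0792, 0.0816]
tool_rot: [-0.111, 0.994, -0.0, 0.0]
ft_force: [-0.1, 1.2, -3.6]
grip_width: 0.0172
```

```bash
python3 - <<'E'
from h import *
o=robot.get_obs();print(o["position"],o["tool_rot"],o["ft_force"],o["moment"],o["grip_width"],o["time"])
p,d=robot.camera("wrist");np.savez("w5.npz",p=p,d=d,pos=o["position"],q=o["tool_rot"]);cv2.imwrite("pics/w5.png",p[:,:,::-1])
p,d=robot.camera("side");np.savez("s5.npz",p=p,d=d);cv2.imwrite("pics/s5.png",cv2.resize(p[140:240,260:390,::-1],None,fx=6,fy=6,interpolation=cv2.INTER_CUBIC))
p,d=robot.camera("top");np.savez("t5.npz",p=p,d=d);cv2.imwrite("pics/t5.png",cv2.resize(p[140:250,330:430,::-1],None,fx=5,fy=5,interpolation=cv2.INTER_CUBIC))
E
```

```text
[0.54962119 0.07918961 0.08162536] [-1.11419350e-01  9.93773427e-01 -5.55429258e-05  3.18528602e-04] [-0.12169571  1.21869466 -3.56318017] [ 0.01224094 -0.00217038  0.0302243 ] 0.01719753865045995 13.9
```

View pics/w5.png

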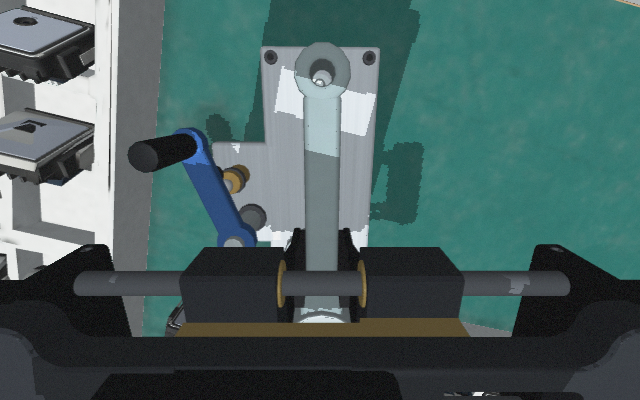

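View pics/s5.png

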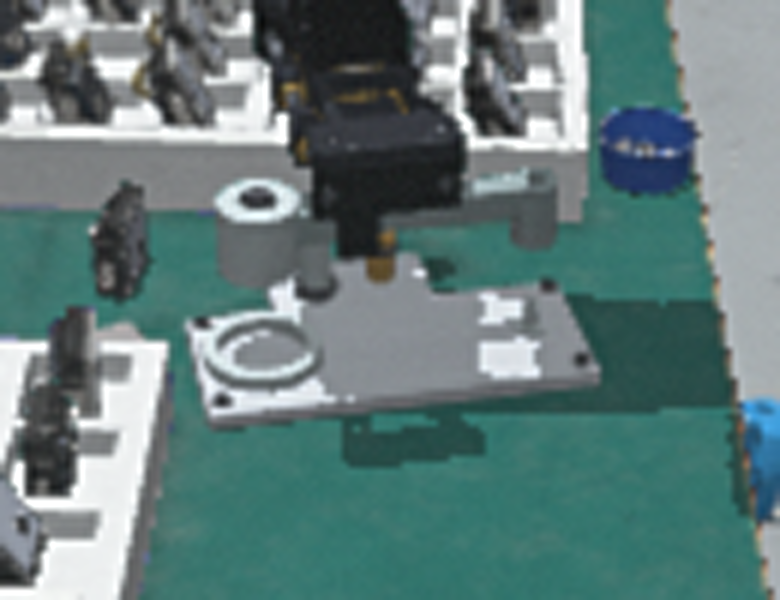

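View pics/t5.png

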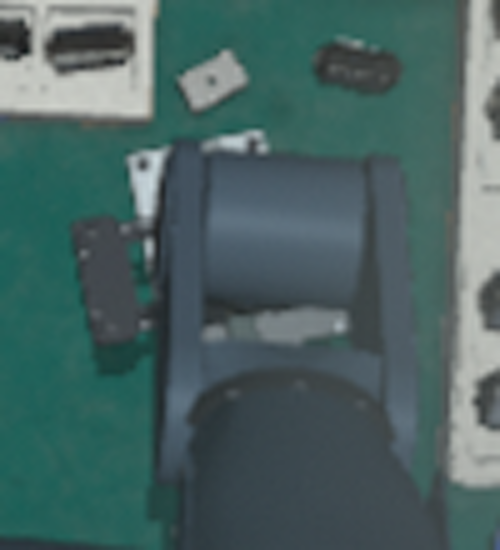

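```bash
python3 - <<'E'
from h import *
a=np.load("w5.npz");p=a["p"][:,:,::-1]
cv2.imwrite("pics/w5z.png",cv2.resize(p[35:255,250:390],None,fx=2.7,fy=2.7,interpolation=cv2.INTER_CUBIC))
cv2.imwrite("pics/w5y.png",cv2.resize(p[35:105,280:360],None,fx=8,fy=8,interpolation=cv2.INTER_CUBIC))
E
```

```text
(no output)
```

View pics/w5z.png

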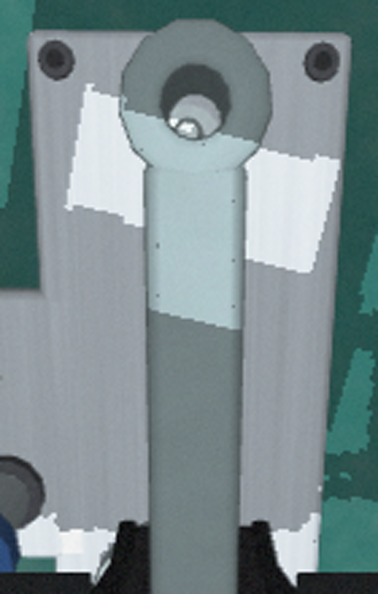

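View pics/w5y.png

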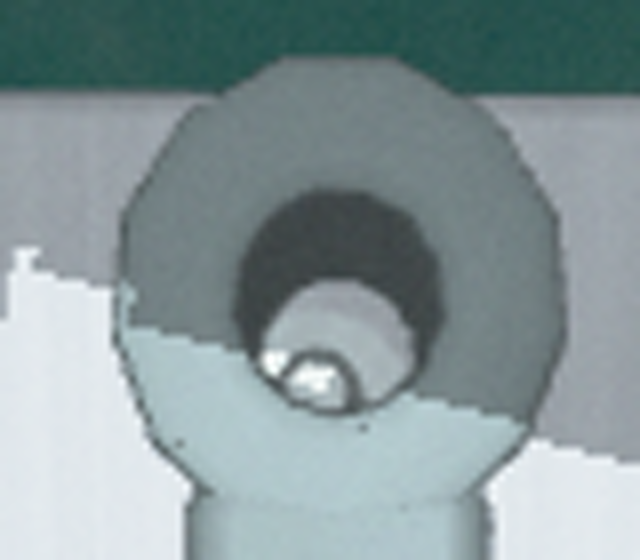

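```bash
python3 - <<'E'
from h import *
a=np.load("w5.npz");pose=(a["pos"],a["q"])
Y=lambda x,y,z:ray("wrist",280+(x+.5)/8-.5,35+(y+.5)/8-.5,z,pose)
Z=lambda x,y,z:ray("wrist",250+(x+.5)/2.7-.5,35+(y+.5)/2.7-.5,z,pose)
gz=a["pos"][2]+.0187
eye=Y(338,292,gz+.010);eye2=Y(340,284,gz+.010);pin=Y(318,381,.035);print("eye",eye,eye2,"pin",pin)
s1=Z(56,60,.012);s2=Z(322,62,.012);d=s1-s2;print(s1,s2,"fix x ang",np.arctan2(d[1],d[0])+np.pi/2, (s1+s2)/2)
# right edge plate
e1=Z(350,36,.012);e2=Z(320,520,.012);d=e2-e1;print("edge ang",np.arctan2(d[1],d[0]))
print("lever ang (grip)",np.arctan2(*Rn.from_quat(pose[1]).as_matrix()[1::-1,1])-np.pi/2)
S=lambda x,y,z:ray("side",260+(x+.5)/6-.5,140+(y+.5)/6-.5,z)
print("side hub",S(259,200,gz+.014),"seat",S(262,350,.022))
print("side eye",S(535,181,gz+.010))
# pin+screws estimate in tool-relative: bar-grip expected eye
R=Rn.from_quat(pose[1]).as_matrix();print("exp eye",pose[0]+R@[.1,0,-.0287])
E
```

```text
eye [0.45132734 0.05745621 0.11032536] [0.45090443 0.05747445 0.11032536] pin [0.45060383 0.05560712 0.035     ]
[0.43972385 0.01487969 0.012     ] [0.42367295 0.08814765 0.012     ] fix x ang 0.21566427050913628 [0.4316984  0.05151367 0.012     ]
edge ang 0.21795511747194773
lever ang (grip) 0.22330231331016148
side hub [0.59895775 0.09034277 0.11432536] seat [0.59936213 0.09437826 0.022     ]
side eye [0.45425119 0.06089746 0.11032536]
exp eye [0.45208554 0.05704562 0.11026328]
```

drive_tool(targets=[0.05,-0.05,0,0,0,0.15,0.1,-0.1,0,0,0,0.3,0.1,-0.1,0,0,0,0.3,0.1,-0.1,0,0,0,0.3])

```text
time: 14.38
position: [0.5484, 0.0777, 0.0818]
tool_rot: [-0.109, 0.994, -0.0, 0.0]
ft_force: [0.4, 0.6, -4.3]
grip_width: 0.0177
```

```bash
python3 - <<'E'
from h import *
L=[];Q=[]
for i in range(12):
    o=robot.get_obs();L.append(o["position"]);Q.append(Rn.from_quat(o["tool_rot"]));p,d=robot.camera("wrist")
L=np.array(L);print(L.mean(0),L.std(0));m=Rn.concatenate(Q).mean();R=m.as_matrix();print(np.arctan2(R[1,1],R[0,1])-np.pi/2,R[:,2],o["time"],o["joint_velocities"].round(3) if hasattr(o["joint_velocities"],'round') else o["joint_velocities"])
pose=(L.mean(0),m.as_quat());print("hub",pose[0]+R@[-.05,0,.0093],"eye",pose[0]+R@[.1,0,.0093])
cv2.imwrite("pics/w6.png",cv2.resize(p[35:105,280:360,::-1],None,fx=7,fy=7,interpolation=cv2.INTER_CUBIC));np.savez("w6.npz",p=p,pos=pose[0],q=pose[1])
E
```

```text
[0.54837988 0.07779374 0.08158689] [3.42877405e-05 3.78783536e-05 9.14689956e-05]
0.21769161984613983 [ 5.67505882e-05 -7.49205602e-06 -9.99999998e-01] 14.9333 [ 0.     0.     0.     0.002 -0.001  0.001]
hub [0.59720033 0.08859249 0.07228958] eye [0.45074054 0.05619604 0.07228151]
```

View pics/w6.png

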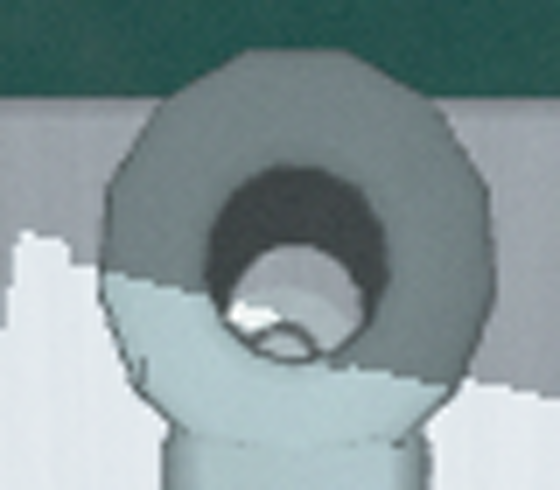

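```bash
python3 - <<'E'
from h import *
a=np.load("w6.npz");pose=(a["pos"],a["q"]);R=Rn.from_quat(a["q"]).as_matrix()
Y=lambda x,y,z:ray("wrist",280+(x+.5)/7-.5,35+(y+.5)/7-.5,z,pose)
e=Y(297,256,pose[0][2]+.0287);p=Y(286,347,.035)
print(e,p,"in lever frame x,y (pin-eye) mm:",(R.T@(p-e))*1000)
E
```

```text
[0.44998829 0.05669394 0.11028689] [0.45028143 0.05580566 0.035     ] in lever frame x,y (pin-eye) mm: [-0.09032429 -0.92915585 75.28691652]
```

```bash
python3 - <<'E'
from rig import robot
print(robot.hand_in(), robot.get_obs()["time"])
E
```

```text
the job is handed in; nothing more can be done
the job is handed in; nothing more can be done
```

The brace is swung out to its end stop, and the arm is holding the lever over the fixture. I handed the job in at about 15 s.

- **Brace:** I gripped the black knob and swung it round to the stop. The picture after I let go put it at 1.91 rad, against the 1.92 stop, and it was still out once the lever was in place.
- **Lever position:** I gripped the bar at its balance point, about 1 mm off at most. The lever's underside is 72 mm above the bench, 60 mm above the base plate.
- **Level and still:** The gripper is upright to within 0.0001 rad. The joints are still and the grip is at 45 N. I judged the lever level by eye, from a side picture taken just after the lift.
- **Alignment:** In the last wrist picture the eye was about 1 mm from the pin. The lever's angle is 0.218 rad, the same as the fixture's. The worked-out hub position is within about 1 mm of the averaged seat position.

**Checks that disagreed:** the side camera placed the seat and pin 3 to 4 mm further to +y than the lever. One of its pixels covers 3 to 5 mm there, so I went by the top and wrist cameras. One slanted wrist view of the seat was also 3 to 4 mm off the others.

I saw no contact between the lever and the fixture. I did not re-measure the other objects; none looked moved in the last pictures, though not all of them were in view.

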